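# Park a tube-post carrier behind the dog of its return rack

### The arm

A 7-joint arm with a two-finger parallel gripper is mounted at the origin on a cart in front of the work surface, level with it; the furniture and walls round the work are solid. World frame = base frame: x ahead of the robot, y to its left, z up, the work surface at z = 0. Lengths are in m, angles in degrees, forces in N, time in s.
With the tool pointing down it reaches from about 0.425 to 0.875 m from the base axis. Payload 4.7 kg.
Tool frame: the origin (TCP) lies between the finger pads; the fingertips stand r.tcp_to_tips ahead of it and the grasp point (between the pads) lies 5 mm behind it (r.tcp_to_tips is the distance from the TCP to the fingertips, in m); z points along the fingers, y is the line along which they close (so a half turn about z gives the same grasp; the last joint's range is limited). The gripper opens to 87 mm and grips with 3 to 60 N. Pads are 19 mm wide; open, the fingers measure 117 mm over their backs; the gripper's body (75 mm by 190 mm) begins 51 mm behind the grasp point.
Start: joints at [77.412, 18.392, -4.016, 83.108, 1.295, 78.541, -3.26], TCP at [0.151, -0.632, 0.237] pointing down, gripper open.
Joint ranges: [-163.93, 163.93], [-17.29, 119.83], [-79.2, 71.16], [3.27, 140.29], [-89.18, 269.18], [5.43, 117.66], [-154.24, 154.24]. Speed limits (degrees/s): [147.25, 147.25, 180, 180, 180, 180, 180].

### API

Orientations are given as a 3x3 rotation matrix whose columns are the frame's x, y, z axes.
In Python, from rig import r, eyes gives the robot as it stands.
- The arm moves only by the tool carry_out, never from a script. Its argument "rows" is a list of rows, each an object with "delta_pos": the shift along the tool's x, y, z in cm, a list of three; "roll": the turn about the tool's z in rad. In form: [{"delta_pos": [x, y, z], "roll": roll}, ...]. A call has 1 to 12 rows; each row is the pose to reach, as a shift and turn from the pose commanded when the call began, along the tool's axes at that moment; what a row does not reach only later rows make up. A row lasts 1/8 s, in which the tool goes at most 62.5 mm and 10.7 degrees, less where a joint would pass 70% of its speed; a pose out of reach is approached as far as the arm can. A call with a gripper value outside its range is refused whole. "claw" is the finger opening in cm, from 0 to 8.7, set as the call begins (left out, the last holds). The fingers move at their own pace and stop on an object; "newtons" is the grip in N (left out, the last holds). Time passes only in rows, so rows that repeat a pose let the fingers close. It gives the time, the measured TCP pose, the force, the opening and the grip force at its end, in the units of the state.
- r.read_state(): the state, without advancing time (a new reading comes with each control period).
- eyes.capture(name): name is "scene" or "side" or "wrist"; returns the picture (384x512x3 uint8, red, green, blue); there is no depth.
- eyes.get_calibration(name): a dict with "fx", "fy", "cx", "cy" (pixels), "T" (4x4, takes a point from camera to world coordinates). Camera axes: x right, y down, z forward; pixel columns grow to the right and rows downward; lengths in m; the calibration is good to about 2 mm. A picture is of the moment at which its call begins: read the wrist's pose just before it. get_calibration takes no time and is no camera call; for the wrist camera it gives the pose at the moment of the call.
- r.job_done(): hands the job in; it is judged then, once.
The state is a dict: "clock": time; "q": joint angles; "qd": joint speeds; "effort": joint torques, N m; "eef_pos": TCP position; "ee_rot": TCP orientation; "wrist_force": force on the tool from outside, world axes, zero at the start; "ft_torque": the same for the moment, N m; "gripper_width": finger opening in m; "gripper_force": force on a finger pad.
Only numpy, scipy, OpenCV 4.12 (cv2) and the standard library are available. Lean on these libraries where they do the work, as an engineer would, in place of code of your own. Each camera call takes 0.05 s, during which the arm holds its last target. There are 200 camera calls.

### The job

Park the pneumatic-tube carrier that lies on the landing of the sloping return rack: push it slowly up the slope with your fingers, without letting it run back, until it presses on the rubber stop at the top and the spring dog has risen behind it, then draw the fingers away and leave it parked there. Do not grip, straddle or lift it, do not ram it, and leave the spare carrier, tube rack and bottle where they are.

Things in the scene. Friction and masses are not known exactly. Their poses are not given: they have to be found in the camera images.
- carrier: pneumatic-tube carrier: cylinder 159 mm long lying across the lane, 0.18 to 0.37 kg; clear body 60 mm across between two felt rings 68 mm across (52 to 68 mm from the middle) on which it rolls; slick surfaces. Origin at its centre, y along its axis; x and z turn as it rolls. At the start it lies on the landing, centre 34 mm above it. Unheld on the slope, it runs back.
- rack: fixed sheet-metal return rack, 328 x 172 mm; one lane 166 mm wide between cheeks 14 mm higher than the deck. Origin at bench height under its middle; x uphill (level), z up. Level landing at x = -0.169 to -0.085, 14 mm above the bench, with an end lip (x = -0.172 to -0.169) 24 mm above the bench; then the slope, to x = 0.15. A 26 mm slot runs along the middle of the deck.
- slope_foot (a point): point on the lane's middle line, on the deck, where the slope begins (rack x = -0.085, 14 mm above the bench). x points up the slope (0.15 rad above level), y across, z square off the deck. On the slope the carrier's centre is 34 mm off the deck; against the stop its centre is at x = 0.198 here, resting on the raised dog at about x = 0.194.
- end_stop: upright plate at the top of the slope with two rubber bumpers that meet the carrier's rings. Origin in the middle of the deck's top edge, at x = 0.236 of the slope_foot frame, axes as there; bumper faces at x = 0.232, bumper centres 34 mm off the deck; top of the plate 55 mm off the deck.
- dog (a joint): spring dog (anti-rollback pawl, dark steel, 18 mm wide) in the slot: 0 = up, tip 16 mm above the deck; grows as it is pressed down (about 0.5 under a passing carrier, limit 0.62). The rolling carrier presses it down itself (under 1 N at the tip); it springs fully up only when the carrier is within about 3 mm of the stop, and then holds it.
- dog_tip (a point): upper tip of the dog, on the lane's middle line; when up it is at x = 0.170, z = 0.016 of the slope_foot frame. Fingertips behind the carrier must stay higher than this.
- spare_carrier: a second carrier like the first, standing upright on the bench, 159 mm tall; origin at its centre; leave it
- tube_rack: grey five-place rack with capped tubes, 24 x 129 x 112 mm, origin at the centre of its underside; leave it
- wash_bottle: small dropper bottle, 41 mm across, 108 mm tall, origin at the centre of its underside; leave it

How it is judged:
By the outcome, as a careful person would: the job done as asked, in the order asked, and still so for the second after the job is handed in, with the robot touching nothing.
It also fails if it takes over 38 s, if anything falls off the work surface, if the arm or the gripper's body presses on something with over 40 N, if the wrist force passes 120 N, or if a joint passes its speed limit or range.

## Working session

There is one attempt and no reset: what is moved stays moved. The work goes in short steps, Python scripts to look and compute and a tool call to move; the robot and the scene stay as the last step left them, time stands still between calls to the robot, and variables do not carry over. Pictures are saved under pics/ and viewed, at most 10 in all, crops included, and the job is handed in when it is done.

Besides the shell and the picture viewer there is one more tool, called after "Call:" as a command line: name --argument value ..., lists and objects as JSON in quotes. carry_out: Moves the arm, as the interface text tells. Its arguments: {"type":"object","properties":{"rows":{"type":"array"},"claw":{"type":"number"},"newtons":{"type":"number"}},"required":["rows"]}

```bash
mkdir -p pics
python3 - <<'E'
from rig import r, eyes
import cv2, numpy as np
np.set_printoptions(precision=4,suppress=True)
print(r.tcp_to_tips); s=r.read_state(); print(s)
for n in ["scene","side"]:
    cv2.imwrite(f"pics/{n}0.png",cv2.cvtColor(eyes.capture(n),cv2.COLOR_RGB2BGR)); print(n,eyes.get_calibration(n))
E
```

```text
0.014
{'clock': 0.0, 'q': array([77.4117, 18.4379, -4.0171, 83.1769,  1.2954, 78.5408, -3.2603]), 'qd': array([-0.036 ,  0.0296,  0.1001, -0.0466,  0.0899, -0.0105,  0.0617]), 'effort': array([  0.0001, -49.1291,  -0.4036, -31.2522,  -0.0638,   0.0437,
         0.0002]), 'eef_pos': array([ 0.1504, -0.6318,  0.2355]), 'ee_rot': array([[ 0.9728,  0.2317, -0.0005],
       [ 0.2317, -0.9728,  0.0018],
       [-0.0001, -0.0019, -1.    ]]), 'wrist_force': array([-0.132 , -0.5044,  0.7141]), 'ft_torque': array([ 0.0078, -0.0284,  0.0151]), 'gripper_force': 0.0, 'gripper_width': 0.08724343668226782}
scene {'fx': 481.25402322476924, 'fy': 481.25402322476924, 'cx': 259.7103271870464, 'cy': 184.70281724190806, 'T': array([[ 0.8806, -0.1975,  0.4307, -0.0694],
       [-0.4738, -0.3686,  0.7998, -1.4225],
       [ 0.0008, -0.9083, -0.4182,  0.7276],
       [ 0.    ,  0.    ,  0.    ,  1.    ]])}
side {'fx': 443.33823467534734, 'fy': 443.33823467534734, 'cx': 255.77379412190135, 'cy': 188.75350490379833, 'T': array([[ 0.999 , -0.0142, -0.043 ,  0.6503],
       [ 0.0357, -0.3365,  0.941 , -1.1924],
       [-0.0278, -0.9416, -0.3356,  0.4644],
       [ 0.    ,  0.    ,  0.    ,  1.    ]])}
```

View pics/scene0.png

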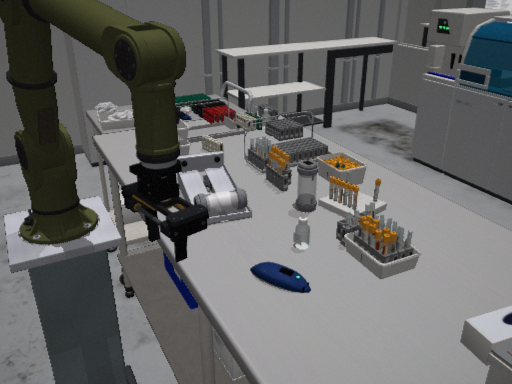

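View pics/side0.png

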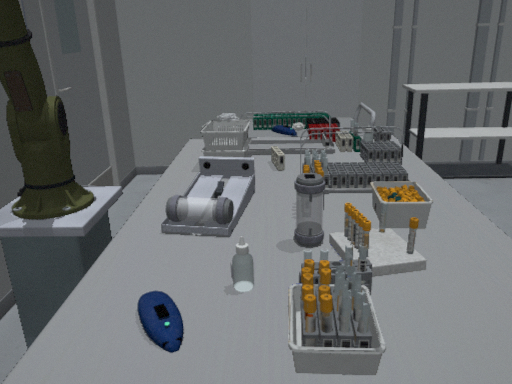

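The carrier lies at about (200,210) in the side view and (220,203) in the scene view. The stop is at the far end, about (225,165) in the side view. I'll enlarge both to pick out corners.

Run:
```python
import cv2, numpy as np
a=cv2.imread("pics/side0.png")[145:235,155:270]; b=cv2.imread("pics/scene0.png")[145:230,165:255]
A=cv2.resize(a,None,fx=3.4,fy=3.4,interpolation=3)
a=cv2.resize(a,(115*4,360),interpolation=3); 
b=cv2.resize(b,(90*4-20,340-19),interpolation=3) if 0 else cv2.resize(b,None,fx=3.7,fy=3.7,interpolation=3)
c=np.zeros((360,800,3),np.uint8); c[:,:460]=a; c[:b.shape[0],464:464+b.shape[1]]=b
cv2.imwrite("pics/c1.png",c)
```

```text
(no output)
```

View pics/c1.png

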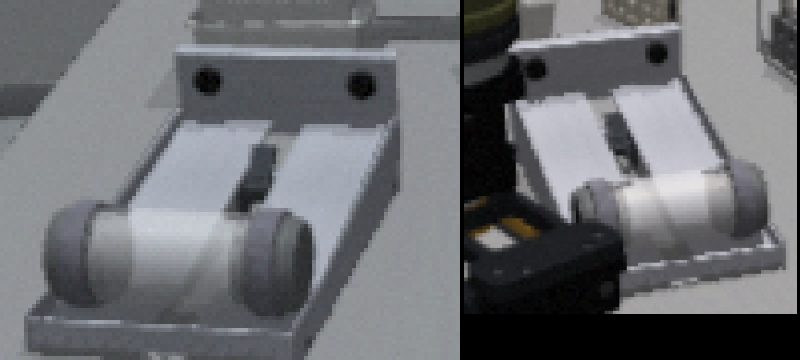

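In the crop, the side view shows bumpers at (206.8,165.5) and (245.3,166.5), lip corners at (161.5,225) and (229.3,228.8), and plate top corners at (199.3,157.5) and (254.3,159.3). The scene view shows bumpers at (184.5,163.6) and (216.9,159.3).

```bash
cat > h.py <<'E'
import numpy as np, cv2
from rig import r, eyes
from scipy.optimize import least_squares
np.set_printoptions(precision=4,suppress=True)
def sl(s,y,z): c,n=np.cos(.15),np.sin(.15); return np.array([-.085+s*c-z*n,y,.014+s*n+z*c])
def R2W(p,P):
    c,n=np.cos(p[2]),np.sin(p[2]); return np.array([p[0]+c*P[0]-n*P[1],p[1]+n*P[0]+c*P[1],P[2]])
def proj(cal,P):
    q=np.linalg.inv(cal["T"])@np.r_[P,1]; return np.array([cal["fx"]*q[0]/q[2]+cal["cx"],cal["fy"]*q[1]/q[2]+cal["cy"]])
E
python3 - <<'E'
from h import *
S,C=[eyes.get_calibration(n) for n in("side","scene")]
obs=[(S,sl(.232,.06,.034),(206.75,165.5)),(S,sl(.232,-.06,.034),(245.25,166.5)),
(S,[-.172,.086,.024],(161.5,225)),(S,[-.172,-.086,.024],(229.25,228.75)),
(S,sl(.236,.086,.055),(199.25,157.5)),(S,sl(.236,-.086,.055),(254.25,159.25)),
(C,sl(.232,.06,.034),(184.5,163.6)),(C,sl(.232,-.06,.034),(216.9,159.3)),(C,[-.172,-.086,.024],(251.8,211.8))]
f=lambda p:np.concatenate([proj(c,R2W(p,np.array(P)))-u for c,P,u in obs])
o=least_squares(f,[.5,-.5,1.4],loss="soft_l1"); p=o.x
print(p,np.degrees(p[2])); print(f(p).reshape(-1,2))
np.save("rack.npy",p)
for s in(0,.05,.1,.15,.198): print(s,R2W(p,sl(s,0,.034)))
print("landing x range",R2W(p,[-.135,0,.048]), "z axis", proj(S,R2W(p,[-.135,0,.048])))
for y in(.08,-.08): print(proj(S,R2W(p,[-.13,y,.048])),proj(S,R2W(p,[-.12,y,.048])))
E
```

```text
[ 0.4829 -0.052   1.4149] 81.06972130151554
[[ 0.2833  0.1071]
 [ 0.3307  0.2456]
 [-0.2269 -0.4463]
 [ 0.1707 -0.3269]
 [-0.8143  1.0432]
 [-0.2994  0.7649]
 [ 0.0709 -0.033 ]
 [ 0.5228  0.1322]
 [-0.1901 -1.2768]]
0 [ 0.4689 -0.141   0.0476]
0.05 [ 0.4766 -0.0922  0.0551]
0.1 [ 0.4843 -0.0434  0.0626]
0.15 [0.492  0.0055 0.07  ]
0.198 [0.4993 0.0524 0.0772]
landing x range [ 0.462  -0.1854  0.048 ] z axis [198.8621 211.4043]
[169.0334 209.1236] [170.496 207.637]
[230.7819 212.1884] [231.7639 210.635 ]
```

```bash
cat >> h.py <<'E'
rack=lambda: np.load("rack.npy")
def tgt(x,z,y=0.):
    "tool-axes shift (cm) and roll (rad) to rack-frame x,y and TCP height z"
    p=rack(); s=r.read_state(); W=R2W(p,[x,y,z]); R=s["ee_rot"]
    yaw=np.arctan2(R[1,0],R[0,0]); return (W-s["eef_pos"])@R*100, -(p[2]-yaw)
def inrack():
    p=rack(); s=r.read_state(); d=s["eef_pos"]-[p[0],p[1],0]; c,n=np.cos(p[2]),np.sin(p[2])
    return s["clock"],np.array([c*d[0]+n*d[1],-n*d[0]+c*d[1],d[2]]),s["wrist_force"]
E
python3 - <<'E'
from h import *
for n,u in(("side",(243,287)),("scene",(301,246)),("side",(309,240)),("scene",(307,207))):
    c=eyes.get_calibration(n); d=c["T"][:3,:3]@[(u[0]-c["cx"])/c["fx"],(u[1]-c["cy"])/c["fy"],1]; o=c["T"][:3,3]; print(n,o-d*o[2]/d[2])
print(tgt(-.23,.2355)); print(R2W(rack(),[-.23,0,0]),inrack())
E
```

```text
side [ 0.5863 -0.4528 -0.    ]
scene [ 0.5862 -0.4519  0.    ]
side [ 0.7284 -0.2523  0.    ]
scene [ 0.7338 -0.2588  0.    ]
(array([ 37.0409, -27.4241,   0.0509]), np.float64(-1.1810991204407735))
[ 0.4472 -0.2793  0.    ] (0.1, array([-0.6244,  0.2385,  0.2356]), array([ 0.4642,  0.2946, -0.3882]))
```

Call:
carry_out --rows '[{"delta_pos":[3,-2.2,0],"roll":-0.08},{"delta_pos":[7,-5.2,0],"roll":-0.2},{"delta_pos":[11,-8.1,0],"roll":-0.33},{"delta_pos":[15,-11.1,0],"roll":-0.46},{"delta_pos":[19,-14.1,0],"roll":-0.59},{"delta_pos":[23,-17,0],"roll":-0.72},{"delta_pos":[27,-20,0],"roll":-0.85},{"delta_pos":[31,-23,0],"roll":-0.98},{"delta_pos":[34.5,-25.6,0],"roll":-1.1},{"delta_pos":[37,-27.4,0],"roll":-1.18},{"delta_pos":[37,-27.4,0],"roll":-1.18},{"delta_pos":[37,-27.4,0],"roll":-1.18}]' --claw 5

```text
clock: 1.6
eef_pos: [0.4462, -0.2813, 0.2362]
ee_rot: [[0.158, 0.987, -0.001], [0.987, -0.158, -0.0], [-0.001, -0.001, -1.0]]
wrist_force: [0.0, -0.9, 0.5]
gripper_width: 0.0499
gripper_force: 0.0
```

Run:
```python
from h import *
cv2.imwrite("pics/s1.png",cv2.cvtColor(eyes.capture("wrist"),cv2.COLOR_RGB2BGR))
print(tgt(-.21,.055),inrack())
```

```text
(array([ 2.2629,  0.0959, 18.1235]), np.float64(-0.0040715944967415485)) (1.65, array([-0.2325,  0.0009,  0.2362]), array([ 0.0822, -0.1859, -0.2656]))
```

View pics/s1.png

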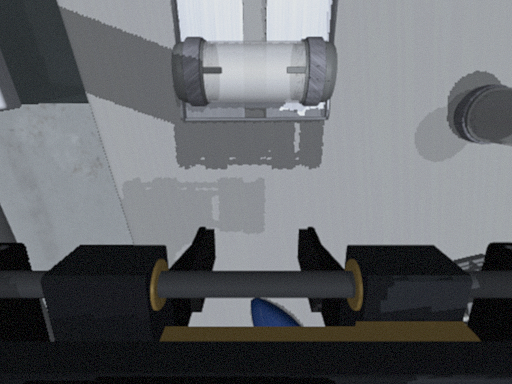

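The wrist view shows the lane and carrier (centre ≈ (255,72)) square to and centred on the fingers (≈ 256), so I'm descending behind it.

Call:
carry_out --rows '[{"delta_pos":[0,0.1,2]},{"delta_pos":[0,0.1,5]},{"delta_pos":[0,0.1,8.5]},{"delta_pos":[0,0.1,12]},{"delta_pos":[0,0.1,15]},{"delta_pos":[0,0.1,17]},{"delta_pos":[0,0.1,18.2]},{"delta_pos":[1,0.1,18.2]},{"delta_pos":[2.2,0.1,18.2]},{"delta_pos":[3.4,0.1,18.2]},{"delta_pos":[4.2,0.1,18.2]},{"delta_pos":[4.6,0.1,18.2]}]'

```text
schema error: expected keys delta_pos, roll
```

Run:
```python
from h import *
a=eyes.capture("side")[130:250,130:290]
cv2.imwrite("pics/s2.png",cv2.cvtColor(cv2.resize(a,None,fx=4,fy=4,interpolation=3),cv2.COLOR_RGB2BGR))
print(tgt(-.17,.053),inrack())
```

```text
(array([ 6.2661,  0.0746, 18.3277]), np.float64(-0.004336217048411584)) (1.7, array([-0.2326,  0.0009,  0.2363]), array([-0.2203, -0.8759, -0.063 ]))
```

View pics/s2.png

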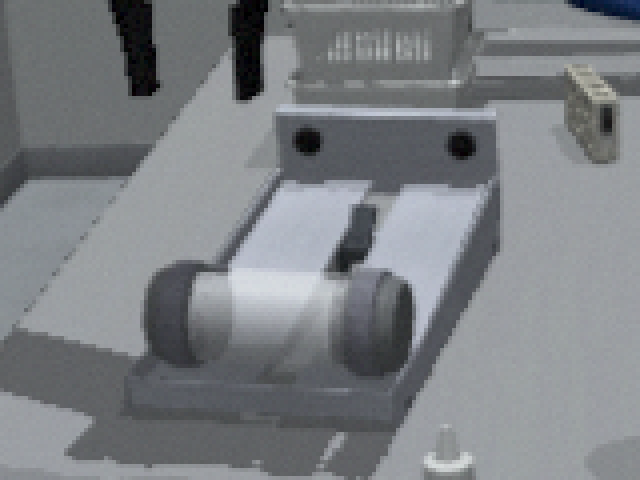

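The call was refused because "roll" is required. The picture shows the fingers still raised at about (190,40) and the carrier unmoved. I'll repeat it with roll.

Call:
carry_out --rows '[{"delta_pos":[0,0.1,2],"roll":0},{"delta_pos":[0,0.1,5],"roll":0},{"delta_pos":[0,0.1,8.5],"roll":0},{"delta_pos":[0,0.1,12],"roll":0},{"delta_pos":[0,0.1,15],"roll":0},{"delta_pos":[0,0.1,17],"roll":0},{"delta_pos":[0,0.1,18.2],"roll":0},{"delta_pos":[1,0.1,18.2],"roll":0},{"delta_pos":[2.2,0.1,18.2],"roll":0},{"delta_pos":[3.4,0.1,18.2],"roll":0},{"delta_pos":[4.2,0.1,18.2],"roll":0},{"delta_pos":[4.6,0.1,18.2],"roll":0}]'

```text
clock: 3.2
eef_pos: [0.4556, -0.2341, 0.0549]
ee_rot: [[0.155, 0.988, 0.0], [0.988, -0.155, -0.001], [-0.001, 0.001, -1.0]]
wrist_force: [0.7, -0.3, 0.6]
gripper_width: 0.0501
gripper_force: 0.0
```

Run:
```python
from h import *
a=eyes.capture("side")[130:250,130:290]
cv2.imwrite("pics/s3.png",cv2.cvtColor(cv2.resize(a,None,fx=4,fy=4,interpolation=3),cv2.COLOR_RGB2BGR))
print(tgt(-.125,.053),inrack())
```

```text
(array([ 5.8838, -0.1143,  0.1768]), np.float64(8.182288646629843e-08)) (3.25, array([-0.1838, -0.0011,  0.0548]), array([-0.7205,  0.2781, -0.2459]))
```

View pics/s3.png

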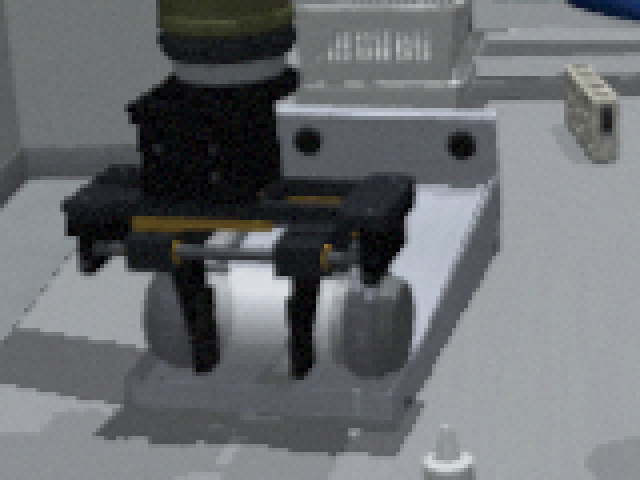

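Fingers are behind the carrier (finger tips ≈ (205,370) and (300,375) in the crop), between the rings and centred. Now I start pushing slowly.

Call:
carry_out --rows '[{"delta_pos":[0.3,0,0.1],"roll":0},{"delta_pos":[0.6,0,0.1],"roll":0},{"delta_pos":[0.9,0,0.1],"roll":0},{"delta_pos":[1.2,0,0.1],"roll":0},{"delta_pos":[1.5,0,0.1],"roll":0},{"delta_pos":[1.8,0,0.1],"roll":0},{"delta_pos":[2.1,0,0.1],"roll":0},{"delta_pos":[2.4,0,0.1],"roll":0},{"delta_pos":[2.7,0,0.1],"roll":0},{"delta_pos":[3.0,0,0.1],"roll":0},{"delta_pos":[3.3,0,0.1],"roll":0},{"delta_pos":[3.6,0,0.1],"roll":0}]'

```text
clock: 4.75
eef_pos: [0.4609, -0.199, 0.0536]
ee_rot: [[0.156, 0.988, -0.0], [0.988, -0.156, -0.0], [-0.0, 0.0, -1.0]]
wrist_force: [1.1, -0.2, -1.0]
gripper_width: 0.0501
gripper_force: 0.0
```

Run:
```python
from h import *
cv2.imwrite("pics/s4.png",cv2.cvtColor(eyes.capture("wrist"),cv2.COLOR_RGB2BGR))
print(tgt(-.125,.053),inrack())
```

```text
(array([ 2.315 , -0.1017,  0.0524]), np.float64(-0.0006919442190298497)) (4.8, array([-0.1482, -0.001 ,  0.0535]), array([0.0208, 0.4342, 0.5905]))
```

View pics/s4.png

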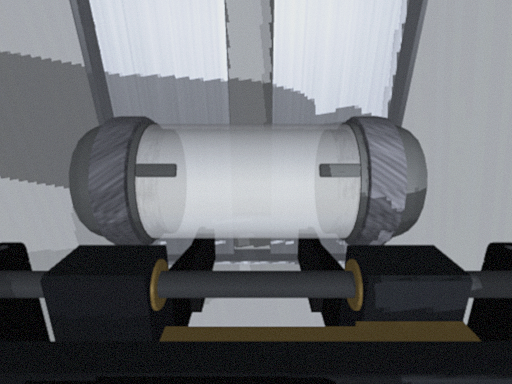

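The wrist view shows the carrier square in the lane (axis level at row ≈ 178) with the fingers right behind it. I continue onto the slope.

Call:
carry_out --rows '[{"delta_pos":[0.3,-0.05,0],"roll":0},{"delta_pos":[0.6,-0.1,0],"roll":0},{"delta_pos":[0.9,-0.1,0],"roll":0},{"delta_pos":[1.2,-0.1,0],"roll":0},{"delta_pos":[1.5,-0.1,0],"roll":0},{"delta_pos":[1.8,-0.1,0],"roll":0},{"delta_pos":[2.1,-0.1,-0.02],"roll":0},{"delta_pos":[2.4,-0.1,-0.05],"roll":0},{"delta_pos":[2.7,-0.1,-0.1],"roll":0},{"delta_pos":[3.0,-0.1,-0.14],"roll":0},{"delta_pos":[3.3,-0.1,-0.18],"roll":0},{"delta_pos":[3.6,-0.1,-0.22],"roll":0}]'

```text
clock: 6.3
eef_pos: [0.4655, -0.1633, 0.0558]
ee_rot: [[0.156, 0.988, -0.0], [0.988, -0.156, -0.0], [-0.0, -0.0, -1.0]]
wrist_force: [-0.7, -1.3, 0.3]
gripper_width: 0.0502
gripper_force: 0.6
```

Call:
carry_out --rows '[{"delta_pos":[0.3,0,-0.05],"roll":0},{"delta_pos":[0.6,0,-0.09],"roll":0},{"delta_pos":[0.9,0,-0.14],"roll":0},{"delta_pos":[1.2,0,-0.18],"roll":0},{"delta_pos":[1.5,0,-0.23],"roll":0},{"delta_pos":[1.8,0,-0.27],"roll":0},{"delta_pos":[2.1,0,-0.32],"roll":0},{"delta_pos":[2.4,0,-0.36],"roll":0},{"delta_pos":[2.7,0,-0.41],"roll":0},{"delta_pos":[3.0,0,-0.45],"roll":0},{"delta_pos":[3.3,0,-0.5],"roll":0},{"delta_pos":[3.6,0,-0.54],"roll":0}]'

```text
clock: 7.8
eef_pos: [0.4711, -0.1278, 0.0612]
ee_rot: [[0.156, 0.988, -0.0], [0.988, -0.156, -0.0], [-0.0, -0.0, -1.0]]
wrist_force: [0.1, -2.2, 0.3]
gripper_width: 0.0498
gripper_force: 0.6
```

Run:
```python
from h import *
a=eyes.capture("wrist")
cv2.imwrite("pics/s5.png",cv2.cvtColor(a,cv2.COLOR_RGB2BGR))
k=inrack();x=k[1][0]+.04; s=(x+.085+.034*.1494)/.9888; print(k,"s",s,"center z",sl(s,0,.034)[2])
```

```text
(7.85, array([-0.076 , -0.0001,  0.0612]), array([-0.4506, -0.2908,  1.0043])) s 0.05465699637910986 center z 0.05578605611533589
```

View pics/s5.png

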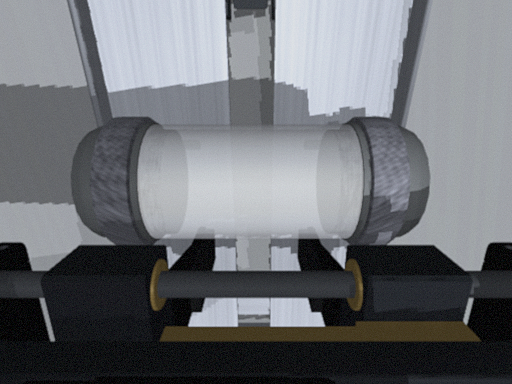

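The carrier sits at the same place relative to the hand as before (row ≈ 178), square and in contact. I keep pushing at the same pace.

Call:
carry_out --rows '[{"delta_pos":[0.3,0,-0.05],"roll":0},{"delta_pos":[0.6,0,-0.09],"roll":0},{"delta_pos":[0.9,0,-0.14],"roll":0},{"delta_pos":[1.2,0,-0.18],"roll":0},{"delta_pos":[1.5,0,-0.23],"roll":0},{"delta_pos":[1.8,0,-0.27],"roll":0},{"delta_pos":[2.1,0,-0.32],"roll":0},{"delta_pos":[2.4,0,-0.36],"roll":0},{"delta_pos":[2.7,0,-0.41],"roll":0},{"delta_pos":[3.0,0,-0.45],"roll":0},{"delta_pos":[3.3,0,-0.5],"roll":0},{"delta_pos":[3.6,0,-0.54],"roll":0}]'

```text
clock: 9.35
eef_pos: [0.4767, -0.0922, 0.0666]
ee_rot: [[0.156, 0.988, -0.0], [0.988, -0.156, -0.0], [-0.0, -0.0, -1.0]]
wrist_force: [-0.2, -0.4, 0.2]
gripper_width: 0.05
gripper_force: 0.6
```

Call:
carry_out --rows '[{"delta_pos":[0.3,0,-0.05],"roll":0},{"delta_pos":[0.6,0,-0.09],"roll":0},{"delta_pos":[0.9,0,-0.14],"roll":0},{"delta_pos":[1.2,0,-0.18],"roll":0},{"delta_pos":[1.5,0,-0.23],"roll":0},{"delta_pos":[1.8,0,-0.27],"roll":0},{"delta_pos":[2.1,0,-0.32],"roll":0},{"delta_pos":[2.4,0,-0.36],"roll":0},{"delta_pos":[2.7,0,-0.41],"roll":0},{"delta_pos":[3.0,0,-0.45],"roll":0},{"delta_pos":[3.3,0,-0.5],"roll":0},{"delta_pos":[3.6,0,-0.54],"roll":0}]'

```text
clock: 10.85
eef_pos: [0.4824, -0.0567, 0.072]
ee_rot: [[0.156, 0.988, -0.0], [0.988, -0.156, -0.0], [-0.0, 0.0, -1.0]]
wrist_force: [0.2, -0.8, 0.0]
gripper_width: 0.0499
gripper_force: 0.6
```

Call:
carry_out --rows '[{"delta_pos":[0.3,0,-0.05],"roll":0},{"delta_pos":[0.6,0,-0.09],"roll":0},{"delta_pos":[0.9,0,-0.14],"roll":0},{"delta_pos":[1.2,0,-0.18],"roll":0},{"delta_pos":[1.5,0,-0.23],"roll":0},{"delta_pos":[1.8,0,-0.27],"roll":0},{"delta_pos":[2.1,0,-0.32],"roll":0},{"delta_pos":[2.4,0,-0.36],"roll":0},{"delta_pos":[2.7,0,-0.41],"roll":0},{"delta_pos":[3.0,0,-0.45],"roll":0},{"delta_pos":[3.2,0,-0.48],"roll":0},{"delta_pos":[3.4,0,-0.51],"roll":0}]'

```text
clock: 12.35
eef_pos: [0.4876, -0.0231, 0.077]
ee_rot: [[0.156, 0.988, -0.0], [0.988, -0.156, 0.0], [0.0, -0.0, -1.0]]
wrist_force: [-0.4, -2.0, 0.8]
gripper_width: 0.0501
gripper_force: 0.9
```

Run:
```python
from h import *
k=inrack();x=k[1][0]+.04; s=(x+.085+.034*.1494)/.9888; print(k,"s",s,"center z",sl(s,0,.034)[2])
```

```text
(12.35, array([ 0.0294, -0.0002,  0.077 ]), array([-0.4262, -2.022 ,  0.769 ])) s 0.16124833126744462 center z 0.07171486613891664
```

Call:
carry_out --rows '[{"delta_pos":[0.25,0,-0.04],"roll":0},{"delta_pos":[0.5,0,-0.08],"roll":0},{"delta_pos":[0.75,0,-0.11],"roll":0},{"delta_pos":[1.0,0,-0.15],"roll":0},{"delta_pos":[1.25,0,-0.19],"roll":0},{"delta_pos":[1.5,0,-0.23],"roll":0},{"delta_pos":[1.75,0,-0.26],"roll":0},{"delta_pos":[2.0,0,-0.3],"roll":0},{"delta_pos":[2.25,0,-0.34],"roll":0},{"delta_pos":[2.45,0,-0.37],"roll":0},{"delta_pos":[2.6,0,-0.39],"roll":0},{"delta_pos":[2.75,0,-0.41],"roll":0}]'

```text
clock: 13.85
eef_pos: [0.4919, 0.004, 0.0811]
ee_rot: [[0.156, 0.988, -0.0], [0.988, -0.156, 0.0], [-0.0, -0.0, -1.0]]
wrist_force: [0.3, -0.6, 0.6]
gripper_width: 0.0499
gripper_force: 0.3
```

Call:
carry_out --rows '[{"delta_pos":[0.12,0,-0.02],"roll":0},{"delta_pos":[0.24,0,-0.04],"roll":0},{"delta_pos":[0.36,0,-0.05],"roll":0},{"delta_pos":[0.46,0,-0.07],"roll":0},{"delta_pos":[0.56,0,-0.08],"roll":0}]'

```text
clock: 14.48
eef_pos: [0.4928, 0.0092, 0.082]
ee_rot: [[0.156, 0.988, -0.0], [0.988, -0.156, -0.0], [-0.001, -0.0, -1.0]]
wrist_force: [0.6, -0.7, 0.6]
gripper_width: 0.0505
gripper_force: 0.6
```

Run:
```python
from h import *
k=inrack();x=k[1][0]+.04; s=(x+.085+.034*.1494)/.9888; print(k,"s",s,"center z",sl(s,0,.034)[2])
```

```text
(14.475, array([ 0.062 , -0.0003,  0.082 ]), array([ 0.6185, -0.6926,  0.5935])) s 0.19429833837877217 center z 0.0766537974798726
```

Nearly there. I creep in short steps and watch the force.

Call:
carry_out --rows '[{"delta_pos":[0.1,0,-0.015],"roll":0},{"delta_pos":[0.2,0,-0.03],"roll":0},{"delta_pos":[0.3,0,-0.045],"roll":0},{"delta_pos":[0.3,0,-0.045],"roll":0}]'

```text
clock: 14.98
eef_pos: [0.4933, 0.0112, 0.0823]
ee_rot: [[0.157, 0.988, -0.0], [0.988, -0.157, -0.002], [-0.002, 0.0, -1.0]]
wrist_force: [0.8, -4.7, 0.2]
gripper_width: 0.0501
gripper_force: 2.6
```

Run:
```python
from h import *
k=inrack();x=k[1][0]+.04; s=(x+.085+.034*.1494)/.9888; print(k,"s",s)
```

```text
(14.975, array([ 0.0641, -0.0004,  0.0823]), array([ 0.7736, -4.7362,  0.2113])) s 0.19633129510504804
```

Call:
carry_out --rows '[{"delta_pos":[0.1,0,0],"roll":0},{"delta_pos":[0.2,0,0],"roll":0},{"delta_pos":[0.2,0,0],"roll":0},{"delta_pos":[0.2,0,0],"roll":0}]'

```text
clock: 15.48
eef_pos: [0.4934, 0.0114, 0.0823]
ee_rot: [[0.157, 0.988, -0.001], [0.988, -0.157, -0.004], [-0.004, -0.0, -1.0]]
wrist_force: [-0.2, -8.6, 0.9]
gripper_width: 0.0497
gripper_force: 4.3
```

Run:
```python
from h import *
a=eyes.capture("wrist")[100:300,130:400]; b=eyes.capture("side")[130:230,160:280]
a=cv2.resize(a,(405,300),interpolation=3); b=cv2.resize(b,(360,300),interpolation=3)
cv2.imwrite("pics/s6.png",cv2.cvtColor(np.hstack([a,b]),cv2.COLOR_RGB2BGR))
print(inrack())
```

```text
(15.575, array([ 0.0643, -0.0006,  0.0823]), array([-0.2864, -8.3592,  2.0258]))
```

View pics/s6.png

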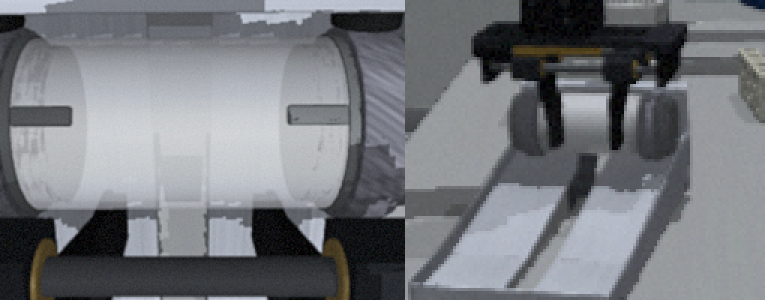

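The rings press on the bumpers (8.6 N, no further movement) and the dog is visible standing up behind the carrier, at (583,185). I back off slowly, so that the carrier could still be caught if it followed.

Call:
carry_out --rows '[{"delta_pos":[-0.1,0,0],"roll":0},{"delta_pos":[-0.25,0,0],"roll":0},{"delta_pos":[-0.4,0,0],"roll":0},{"delta_pos":[-0.55,0,0],"roll":0},{"delta_pos":[-0.7,0,0],"roll":0},{"delta_pos":[-0.85,0,0],"roll":0},{"delta_pos":[-1.0,0,0],"roll":0},{"delta_pos":[-1.2,0,0],"roll":0},{"delta_pos":[-1.5,0,0],"roll":0},{"delta_pos":[-1.8,0,0],"roll":0},{"delta_pos":[-2.1,0,0],"roll":0},{"delta_pos":[-2.4,0,0],"roll":0}]'

```text
clock: 17.08
eef_pos: [0.4898, -0.0096, 0.0824]
ee_rot: [[0.156, 0.988, 0.0], [0.988, -0.156, -0.0], [-0.0, 0.0, -1.0]]
wrist_force: [-0.2, 0.2, 0.3]
gripper_width: 0.0503
gripper_force: 0.0
```

Run:
```python
from h import *
a=eyes.capture("wrist")[:, 60:440]; b=eyes.capture("side")[130:230,160:280]
a=cv2.resize(a,(400,400),interpolation=3); b=cv2.resize(b,(400,400),interpolation=3)
cv2.imwrite("pics/s7.png",cv2.cvtColor(np.hstack([a,b]),cv2.COLOR_RGB2BGR))
print(inrack())
```

```text
(17.175, array([ 0.0427, -0.0002,  0.0824]), array([ 0.472 , -0.1295, -0.4725]))
```

View pics/s7.png

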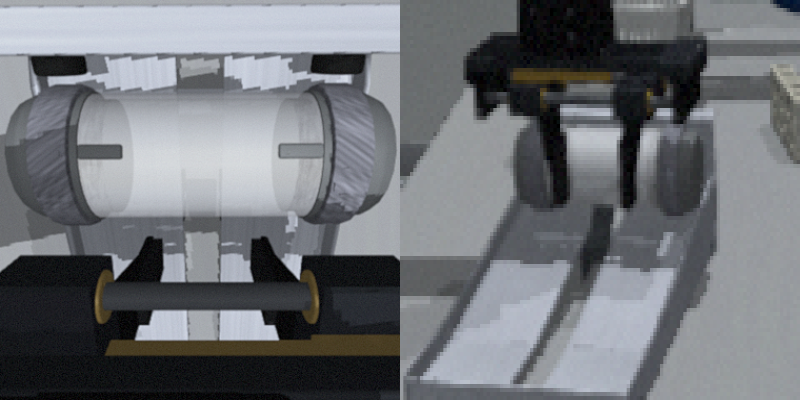

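The fingers are clear of the carrier (gap ≈ rows 215 to 237). It rests a few mm off the bumpers on the raised dog. I draw away fully.

Call:
carry_out --rows '[{"delta_pos":[-0.5,0,0],"roll":0},{"delta_pos":[-1.5,0,0],"roll":0},{"delta_pos":[-3,0,0],"roll":0},{"delta_pos":[-5,0,-1],"roll":0},{"delta_pos":[-7,0,-3],"roll":0},{"delta_pos":[-8.5,0,-6],"roll":0},{"delta_pos":[-9.5,0,-9],"roll":0},{"delta_pos":[-10,0,-12],"roll":0},{"delta_pos":[-10,0,-14],"roll":0},{"delta_pos":[-10,0,-15],"roll":0},{"delta_pos":[-10,0,-15],"roll":0},{"delta_pos":[-10,0,-15],"roll":0}]'

```text
clock: 18.68
eef_pos: [0.4736, -0.1081, 0.2314]
ee_rot: [[0.156, 0.988, -0.002], [0.988, -0.156, 0.0], [0.0, -0.002, -1.0]]
wrist_force: [0.6, 0.8, -0.2]
gripper_width: 0.0499
gripper_force: 0.0
```

Run:
```python
from h import *
S=eyes.get_calibration("side"); g=lambda a: cv2.cvtColor(a,cv2.COLOR_RGB2GRAY).astype(int)
# before: view s0; dark ring test at predicted parked ring centres vs. empty-lane reference
a0=g(cv2.cvtColor(cv2.imread("pics/side0.png"),cv2.COLOR_BGR2RGB)); a1=g(eyes.capture("side")); 
for i in range(8): a2=g(eyes.capture("side"))
for s in(.05,.1,.15,.194):
  for y in(.06,-.06):
    u,v=proj(S,R2W(rack(),sl(s,y,.034))).round().astype(int); w=np.s_[v-3:v+4,u-3:u+4]; print(s,y,a0[w].mean().round(),a1[w].mean().round(),a2[w].mean().round())
print("drift", abs(a1-a2)[130:235,150:280].mean(), abs(a1-a2)[0:60,300:].mean(), inrack())
```

```text
0.05 0.06 135.0 100.0 100.0
0.05 -0.06 172.0 173.0 171.0
0.1 0.06 142.0 127.0 125.0
0.1 -0.06 171.0 122.0 122.0
0.15 0.06 141.0 58.0 58.0
0.15 -0.06 164.0 60.0 61.0
0.194 0.06 82.0 99.0 99.0
0.194 -0.06 79.0 82.0 81.0
drift 1.8827838827838828 1.775314465408805 (19.125, array([-0.0567, -0.0001,  0.2322]), array([-0.0736,  0.0875, -0.01  ]))
```

Run:
```python
from h import *
C=eyes.get_calibration("wrist"); a=cv2.cvtColor(eyes.capture("wrist"),cv2.COLOR_RGB2GRAY)
for s in np.arange(.08,.235,.01):
  o=[]
  for y in(.06,-.06,.04):
    u,v=proj(C,R2W(rack(),sl(s,y,.034))).round().astype(int); o+=[(int(u),int(v)),int(a[v-1:v+2,u-2:u+3].mean()) if 1<v<382 else None]
  print(round(s,3),o)
```

```text
0.08 [(199, 136), 122, (312, 136), 119, (218, 136), 123]
0.09 [(198, 127), 122, (313, 127), 119, (217, 127), 122]
0.1 [(198, 117), 121, (313, 117), 119, (217, 117), 123]
0.11 [(197, 107), 121, (314, 107), 198, (216, 107), 121]
0.12 [(196, 97), 120, (315, 97), 198, (216, 97), 121]
0.13 [(195, 87), 120, (316, 86), 198, (215, 87), 120]
0.14 [(194, 76), 120, (317, 76), 200, (214, 76), 119]
0.15 [(193, 65), 180, (318, 64), 202, (214, 65), 201]
0.16 [(192, 53), 80, (319, 53), 99, (213, 53), 183]
0.17 [(191, 42), 93, (319, 41), 86, (212, 41), 123]
0.18 [(190, 29), 99, (320, 29), 102, (212, 29), 158]
0.19 [(189, 17), 110, (321, 16), 116, (211, 17), 178]
0.2 [(188, 4), 113, (323, 3), 121, (210, 4), 184]
0.21 [(186, -10), None, (324, -10), None, (209, -10), None]
0.22 [(185, -24), None, (325, -24), None, (208, -24), None]
0.23 [(184, -38), None, (326, -39), None, (208, -38), None]
```

Both rings' rear edges lie at s ≈ 0.16, so the carrier's centre is at about 0.194. It is parked square and still.

```bash
python3 -c "
from rig import r
print(r.job_done())"
```

```text
the job is handed in; nothing more can be done
None
```

I pushed the carrier slowly up to the stop until it pressed on the rubber. It now rests on the raised dog at about x = 0.194 on the slope, with the fingers withdrawn, and I handed the job in at about 19 s.

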